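# Pack the model-church castings into their caddy

### The arm

A 6-joint arm with a two-finger parallel gripper is mounted at the origin on the work surface. World frame = base frame: x ahead of the robot, y to its left, z up, the work surface at z = 0. Lengths are in mm, angles in rad, forces in N, time in s.
With the tool pointing down it reaches from about 350 to 775 mm from the base axis. Payload 5.5 kg.
Tool frame: the origin (TCP) lies on the centre line of the jaws, within the pads' length; the fingertips stand 14 mm ahead of it and the grasp point (between the pads) lies 5 mm behind it (robot.tips_ahead is the distance from the TCP to the fingertips, in mm); z points along the fingers, y is the line along which they close (so a half turn about z gives the same grasp; the last joint's range is limited). The gripper opens to 85 mm and grips with 20 to 120 N. Pads are 22 mm wide; open, the fingers measure 114 mm over their backs; the gripper's body (76 mm by 85 mm) begins 54 mm behind the grasp point. The pads swing forward as they close: fully open they stand 13 mm farther back than shut.
Start: joints at [1.185, 0.313, 0.046, 1.304, 0, 1.431], TCP at [139.939, 557.754, 225.323] pointing down, gripper open.
Joint ranges: [-2.76, 2.76], [-0.86, 1.69], [-1.03, 1.26], [-2.2, 2.34], [-1.47, 1.5], [-3.14, 3.14]. Speed limits (rad/s): [2.57, 2.57, 3.14, 3.14, 3.14, 3.14].

### API

Orientations are given as a rotation vector (axis times angle).
In Python, from station import robot, eyes, job gives the robot as it stands. Calls block until the motion is done:
- robot.move_to(position, orientation): joint-space move of the TCP to a pose.
- robot.move_straight(position, orientation=None, max_speed=150): straight line of the TCP; orientation=None keeps the orientation; max_speed is the mean speed in mm/s.
- robot.move_joints(angles): joint-space move.
- robot.let_go() and robot.clamp(f_grip=None): open the fingers fully, or close them until they stop; f_grip is the grip in N (None keeps the last).
- robot.wait(seconds).
- robot.ik(position, orientation): joint angles nearest the present ones, or None.
- robot.get_state(): the state.
- eyes.snapshot(name): name is "scene" or "side" or "wrist"; returns (picture, depth): 384x512x3 uint8, blue, green, red; 384x512 float32, mm along the optical axis (not along the pixel's ray), 0 where there is no reading.
- eyes.camera_model(name): a dict with "camera_matrix" (3x3 intrinsics, pixels), "k1" (the pictures are not rectified: a ray, as slopes to the right and down, at radius r is drawn at 1 + k1 r^2 times it, then the intrinsics apply), "R" (3x3) and "t" (3): a world point X has camera coordinates R X + t. Camera axes: x right, y down, z forward; pixel columns grow to the right and rows downward; lengths in mm; the calibration is good to about 2 mm. A picture is of the moment at which its call begins: read the wrist's pose just before it. camera_model takes no time and is no camera call; for the wrist camera it gives the pose at the moment of the call.
A pose or a line that the arm cannot do raises robot.PlanningError and nothing moves.
- job.close_job(): hands the job in; it is judged then, once.
Trained networks look in the newest picture that a camera, given by its name, has taken for a name from the list of things; names that differ only in an ending like _2 or _b are one class to them, and where a whole thing is asked for, a point or a joint stands for the part that bears it (a point fixed in the world has none). Each returns a list of dicts, best first, with "p" (0 to 1); they miss things now and then, are a little off and sometimes report something else, mostly with a low value. They report only what shows in the picture. A call takes as long as a camera call.
- eyes.search_frame(label, camera): "extent" ([left, top, right, bottom] in pixels, round what is visible of it).
The state is a dict: "time_s": time; "joint_pos": joint angles; "qvel": joint speeds; "effort": joint torques, N m; "tcp_pos": TCP position; "tcp_rot": TCP orientation; "contact_force": force on the tool from outside, world axes, zero at the start; "moment": the same for the moment, N m; "finger_gap": opening from 0.0 (shut) to 1.0 (fully open); "grip_force": force on a finger pad.
Only numpy, scipy, OpenCV 4.12 (cv2) and the standard library are available. Lean on these libraries where they do the work, as an engineer would, in place of code of your own. Each camera call takes 0.05 s, during which the arm holds its last target. There are 200 camera calls.

### The job

Pack the four full-size castings (tower storey, three-arched arcade, column drum and tower roof) into the wooden caddy: each stands upright, flat on the floor of the nest whose pocket is cut to its outline and size. Set them down rather than dropping them, since the castings chip, and leave the smaller-scale storey and the smaller two-arched arcade where they stand.

Things in the scene. Friction and masses are not known exactly. Their poses are not given: they have to be found in the camera images.
- storey: the large tower storey: sand-coloured cast square tube, 44 x 44 mm, 60 mm tall, open at the top (walls 8 mm), arched windows on its sides. Stands upright on the bench. 80 to 150 g. Origin: centre of its underside; z up, x and y square to its sides.
- arcade: the long arcade: sand-coloured cast wall with three arches, 76 mm long (its x), 28 mm deep (its y), 54 mm tall, solid above 30 mm. Stands upright. 90 to 165 g. Origin: centre of its underside; z up.
- column: the column drum: sand-coloured cast cylinder, 60 mm tall, 40 mm in diameter on a foot 44 mm in diameter and 8 mm high, a small dark dot on top. Stands upright. 80 to 150 g. Origin: centre of its underside; z up.
- roof: the tower roof: sand-coloured square eaves 64 x 64 mm and 12 mm high, grey stepped slate pyramid above it to 36 mm, then a square sand-coloured finial 16 x 16 mm from 36 to 68 mm height, which is the part to hold it by. Stands upright. 95 to 180 g. Origin: centre of its underside; z up, x and y square to the eaves and finial.
- small_storey: look-alike, to be left alone: the same kind of square tower storey at a smaller scale, 30 x 30 mm, 42 mm tall. Origin: centre of its underside.
- small_arcade: look-alike, to be left alone: an arcade of two arches at a smaller scale, 48 mm long (its x), 20 mm deep, 40 mm tall. Origin: centre of its underside.
- nest_storey: one of four nests in the shallow wooden caddy (224 mm square, rim 30 mm above the bench). A plywood block 100 x 100 mm, 22 mm thick, its underside 6 mm above the bench, with a square pocket 56 x 56 mm sunk 14 mm into its top, dark floor 8 mm above the underside. Fixed. Origin: centre of the underside, below the pocket's centre; z up, x and y square to the pocket. The four nests lie two by two, 102 mm apart, all turned alike with the caddy, in an order that changes.
- nest_arcade: one of four nests in the shallow wooden caddy (224 mm square, rim 30 mm above the bench). A plywood block 100 x 100 mm, 22 mm thick, its underside 6 mm above the bench, with an oblong pocket 88 mm long (along its x) and 40 mm wide sunk 14 mm into its top, dark floor 8 mm above the underside. Fixed. Origin: centre of the underside, below the pocket's centre; z up. The four nests lie two by two, 102 mm apart, all turned alike with the caddy, in an order that changes.
- nest_column: one of four nests in the shallow wooden caddy (224 mm square, rim 30 mm above the bench). A plywood block 100 x 100 mm, 22 mm thick, its underside 6 mm above the bench, with a round pocket 56 mm in diameter sunk 14 mm into its top, dark floor 8 mm above the underside. Fixed. Origin: centre of the underside, below the pocket's centre; z up. The four nests lie two by two, 102 mm apart, all turned alike with the caddy, in an order that changes.
- nest_roof: one of four nests in the shallow wooden caddy (224 mm square, rim 30 mm above the bench). A plywood block 100 x 100 mm, 22 mm thick, its underside 6 mm above the bench, with a large square pocket 76 x 76 mm sunk 14 mm into its top, dark floor 8 mm above the underside. Fixed. Origin: centre of the underside, below the pocket's centre; z up, x and y square to the pocket. The four nests lie two by two, 102 mm apart, all turned alike with the caddy, in an order that changes.

How it is judged (in metres and radians):
At the end, for the whole second after the job is handed in: Each of the four castings stands in its own nest: its underside on the pocket floor (within 3 mm below and 4 mm above), centred within 11 mm, upright within 0.12 rad, at rest and released; the two smaller look-alikes are within 30 mm of where they began (horizontal distance between storey and nest_storey below 0.011 m and z of storey in the frame of nest_storey between 0.005 and 0.012 m and angle between each of storey, arcade, column, roof's own z axis and vertical below 0.12 rad and linear speed of each of storey, arcade, column, roof below 0.02 m/s and angular speed of each of storey, arcade, column, roof below 0.2 rad/s and contact force between the fingers and storey below 0.1 N and horizontal distance between arcade and nest_arcade below 0.011 m and z of arcade in the frame of nest_arcade between 0.005 and 0.012 m and contact force between the fingers and arcade below 0.1 N and horizontal distance between column and nest_column below 0.011 m and z of column in the frame of nest_column between 0.005 and 0.012 m and contact force between the fingers and column below 0.1 N and horizontal distance between roof and nest_roof below 0.011 m and z of roof in the frame of nest_roof between 0.005 and 0.012 m and contact force between the fingers and roof below 0.1 N and distance of each of small_storey, small_arcade from where it was at the start of the episode below 0.03 m); the robot touches nothing.
It fails at once if one of the four castings is dropped or knocked flying (faster than 0.65 m/s while out of the fingers, a fall of about 2 cm) ((contact force between the fingers and storey below 0.1 N and linear speed of storey above 0.65 m/s) or (contact force between the fingers and arcade below 0.1 N and linear speed of arcade above 0.65 m/s) or (contact force between the fingers and column below 0.1 N and linear speed of column above 0.65 m/s) or (contact force between the fingers and roof below 0.1 N and linear speed of roof above 0.65 m/s)).
It fails at once if the small storey is moved by more than 30 mm (distance of small_storey from where it was at the start of the episode above 0.03 m).
It fails at once if the small arcade is moved by more than 30 mm (distance of small_arcade from where it was at the start of the episode above 0.03 m).
It also fails if it takes over 99 s, if anything falls off the work surface, if the arm or the gripper's body presses on something with over 40 N, if the wrist force passes 120 N, or if a joint passes its speed limit or range.

## Working session

There is one attempt and no reset: what is moved stays moved. The work goes in short steps, each a Python script; the robot and the scene stay as the last script left them, time stands still between calls to the robot, and variables do not carry over. Pictures are saved under pics/ and viewed, at most 14 in all, crops included, and the job is handed in when it is done.

```bash
ls; mkdir -p pics
python3 - <<'E'
from station import robot, eyes, job
import cv2,numpy as np
for n in("scene","side"):
    p,d=eyes.snapshot(n); cv2.imwrite(f"pics/{n}0.png",p); np.save(f"{n}_d.npy",d)
    m=eyes.camera_model(n); print(n,m)
    for l in("storey","arcade","column","roof","small_storey","small_arcade","nest_storey","nest_arcade","nest_column","nest_roof"):
        print(l,[(np.round(x["extent"]).tolist(),round(x["p"],2)) for x in eyes.search_frame(l,n)[:3]])
print(robot.get_state())
E
```

```text
pics
scene {'camera_matrix': array([[498.10087263,   0.        , 254.85752578],
       [  0.        , 498.10087263, 196.64123534],
       [  0.        ,   0.        ,   1.        ]]), 'k1': -0.19760075839030272, 'R': array([[-0.16347044,  0.98653968, -0.00410787],
       [ 0.74668108,  0.12100212, -0.65408397],
       [-0.64478273, -0.10999066, -0.75641079]]), 't': array([ 116.70873429, -370.5171148 , 1362.83806226])}
storey [([192.0, 142.0, 214.0, 175.0], 0.88), ([109.0, 173.0, 133.0, 209.0], 0.35)]
arcade [([220.0, 188.0, 262.0, 231.0], 0.67)]
column [([107.0, 174.0, 136.0, 209.0], 0.65), ([138.0, 141.0, 159.0, 166.0], 0.48)]
roof [([170.0, 179.0, 204.0, 222.0], 0.71)]
small_storey [([137.0, 143.0, 157.0, 167.0], 0.89)]
small_arcade [([224.0, 237.0, 240.0, 273.0], 0.9), ([370.0, 176.0, 422.0, 217.0], 0.46)]
nest_storey [([370.0, 175.0, 423.0, 223.0], 0.61), ([110.0, 174.0, 135.0, 209.0], 0.37)]
nest_arcade [([323.0, 173.0, 369.0, 214.0], 0.58)]
nest_column [([370.0, 214.0, 425.0, 263.0], 0.63)]
nest_roof [([315.0, 206.0, 374.0, 257.0], 0.84), ([109.0, 172.0, 134.0, 207.0], 0.5)]
si
[... 1098 characters left out ...]
_s': 1.1, 'joint_pos': array([ 1.18541302e+00,  3.13209569e-01,  4.60853672e-02,  1.30357687e+00,
       -5.84082499e-06,  1.43116827e+00]), 'qvel': array([-1.05654241e-03,  9.16354811e-04, -9.03761918e-05,  2.96840308e-03,
        5.26430504e-07,  3.84169109e-04]), 'effort': array([ 7.11131906e-04, -4.80478334e+01,  2.98817897e+01,  3.40573752e-04,
        1.47136383e-06, -5.48211034e-06]), 'tcp_pos': array([139.93457547, 557.75789825, 225.31173908]), 'tcp_rot': array([3.85057017e-01, 3.11787503e+00, 1.42119617e-04]), 'contact_force': array([-0.0186067 , -0.44386355,  0.34099628]), 'moment': array([-0.01801378,  0.04286013, -0.01650986]), 'grip_force': 0.0, 'finger_gap': 1.0014459098495914}
```

```bash
cat > h.py <<'E'
import numpy as np, cv2
from station import robot, eyes, job
def cloud(d,m):
    v,u=np.nonzero(d>0); K=m["camera_matrix"]
    px=np.c_[u,v].astype(float)[:,None]
    # forward model: drawn = ray*(1+k1 r^2) -> OpenCV's k1
    s=cv2.undistortPoints(px,K,np.array([m["k1"],0,0,0.]),criteria=None) if 0 else cv2.undistortPointsIter(px,K,np.array([m["k1"],0,0,0.]),None,None,(3,40,1e-9))
    s=s[:,0]; z=d[v,u].astype(float)
    return (np.c_[s*z[:,None],z]-m["t"])@m["R"],np.c_[v,u]
def down(yaw):  # tool z down; tool y axis along world angle yaw
    y=np.array([np.cos(yaw),np.sin(yaw),0]); z=np.array([0,0,-1.]); x=np.cross(y,z)
    return cv2.Rodrigues(np.c_[x,y,z])[0][:,0]
def grid(P,C,x0,x1,y0,y1,s):
    """top-down image (row=x decreasing, col=y decreasing), s mm/px, highest point wins"""
    W=int((y1-y0)/s);H=int((x1-x0)/s);im=np.zeros((H,W,3),np.uint8);h=np.full((H,W),np.nan)
    r=((x1-P[:,0])/s).astype(int);c=((y1-P[:,1])/s).astype(int)
    k=(r>=0)&(r<H)&(c>=0)&(c<W)&(P[:,2]<150)
    o=np.argsort(P[k,2]); h[r[k][o],c[k][o]]=P[k,2][o]; im[r[k][o],c[k][o]]=C[k][o]
    return im,h
E
python3 - <<'E'
from h import *
a=cv2.imread("pics/scene0.png");b=cv2.imread("pics/side0.png")
cv2.imwrite("pics/both.png",np.vstack([cv2.resize(a[110:310,80:480],(800,400))[:, :800],cv2.resize(b[100:330,160:400],(800,766))[:1]])[:400])
cv2.imwrite("pics/side_c.png",cv2.resize(b[110:330,150:370],(600,600)))
for n in("scene","side"):
    P,ij=cloud(np.load(f"{n}_d.npy"),eyes.camera_model(n)); 
    C=cv2.imread(f"pics/{n}0.png")[ij[:,0],ij[:,1]]
    k=(P[:,0]>100)&(P[:,0]<900)&(abs(P[:,1])<700)
    print(n,"table z",np.percentile(P[k,2],[5,25,50,75]))
    for l in("storey","arcade","column","roof","small_storey","small_arcade","nest_storey","nest_arcade","nest_column","nest_roof"):
        E=eyes.search_frame(l,n)
        if not E: continue
        l0,t,r,bt=E[0]["extent"]; q=(ij[:,1]>=l0)&(ij[:,1]<=r)&(ij[:,0]>=t)&(ij[:,0]<=bt)&(P[:,2]>8)
        p=P[q]
        top=p[p[:,2]>np.percentile(p[:,2],95)-8]
        print(l,np.median(p,0).round(),"top",top.mean(0).round(),np.ptp(top,axis=0).round(),len(top))
E
```

```text
scene table z [-3.04869479 -1.44236308 -0.15988639  2.80676959]
storey [ 449. -158.   43.] top [ 436. -158.   58.] [44. 43. 11.] 198
arcade [568. -55.  51.] top [562. -55.  53.] [73. 68. 10.] 510
column [ 562. -301.   49.] top [ 555. -306.   59.] [37. 40. 10.] 239
roof [ 564. -163.   24.] top [ 556. -168.   65.] [18. 17. 11.] 82
small_storey [ 446. -285.   32.] top [ 437. -286.   39.] [36. 32. 10.] 131
small_arcade [674. -48.  38.] top [667. -49.  39.] [52. 34.  9.] 267
nest_storey [481. 256.  27.] top [486. 256.  27.] [135. 115.  12.] 1937
nest_arcade [480. 152.  27.] top [485. 151.  27.] [125. 100.  11.] 1328
nest_column [580. 256.  27.] top [584. 256.  27.] [128. 109.  11.] 2198
nest_roof [578. 154.  25.] top [583. 154.  27.] [132. 115.  12.] 1653
side table z [-1.43478263 -0.22967001  0.73673236  2.37595048]
storey [ 430. -185.   46.] top [ 431. -169.   59.] [47. 47. 10.] 319
arcade [555. -63.  47.] top [557. -60.  53.] [72. 62.  9.] 318
column [ 544. -318.   54.] top [ 549. -311.   59.] [40. 40.  9.] 346
roof [ 546. -181.   24.] top [ 552. -173.   66.] [16. 16. 10.] 73
small_storey [ 433. -293.   34.] top [ 433. -289.   41.] [34. 34.  9.] 231
small_arcade [658. -56.  35.] top [660. -52.  39.] [49. 31.  8.] 144
nest_storey [478. 254.  28.] top [477. 245.  28.] [127. 148.  10.] 796
nest_arcade [485. 159.  28.] top [483. 149.  28.] [144. 143.  11.] 992
nest_column [590. 263.  28.] top [587. 257.  28.] [125. 132.  11.] 689
nest_roof [578. 157.  27.] top [573. 152.  28.] [143. 153.  11.] 807
```

View pics/both.png

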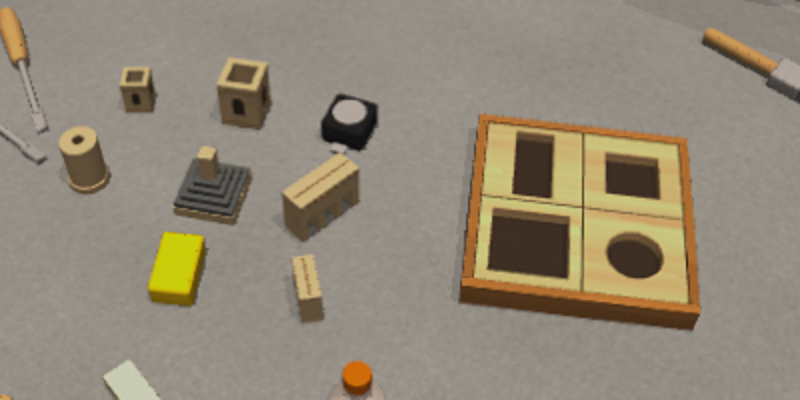

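View pics/side_c.png

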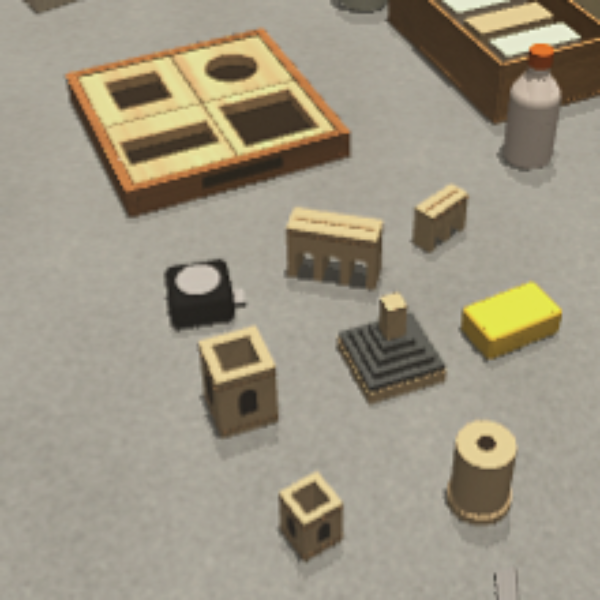

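The pictures show the small storey at crop (137,90), storey (243,92), column (82,158), roof (212,185), arcade (320,195) and small arcade (307,287). The nests are arcade upper left, storey upper right, roof lower left and column lower right, which agrees with the networks. The two fixed cameras disagree by about 5 mm, so I'll refine with the wrist camera.

Run:
```python
from h import *
print(robot.tips_ahead)
m=eyes.camera_model("wrist");print(m["camera_matrix"],m["k1"],"cam pos",-m["R"].T@m["t"],"axis",m["R"][2])
V=[];i=0
def shot():
    global i
    m=eyes.camera_model("wrist");p,d=eyes.snapshot("wrist");P,ij=cloud(d,m)
    V.append((P,p[ij[:,0],ij[:,1]],m,p,d))
for (x,y) in [(480,190),(560,190),(500,-100),(470,-200),(540,-230)]:
    for z in (300,260):
        try: robot.move_to([x,y,z],down(np.pi/2)); break
        except robot.PlanningError as e: print(x,y,z,e)
    shot(); print(robot.get_state()["time_s"])
import pickle;pickle.dump(V,open("v.pkl","wb"))
P=np.vstack([v[0] for v in V]);C=np.vstack([v[1] for v in V])
im,h=grid(P,C,340,740,-380,340,1)
cv2.imwrite("pics/top.png",im)
```

```text
14.0
[[303.93163626   0.         252.40633483]
 [  0.         303.93163626 195.93309244]
 [  0.           0.           1.        ]] -0.06845079868307022 cam pos [ 73.05458914 574.61603674 373.5129147 ] axis [ 0.26458503 -0.06647467 -0.96206854]
3.9917
4.4583
5.6417
6.1917
6.6417
```

View pics/top.png

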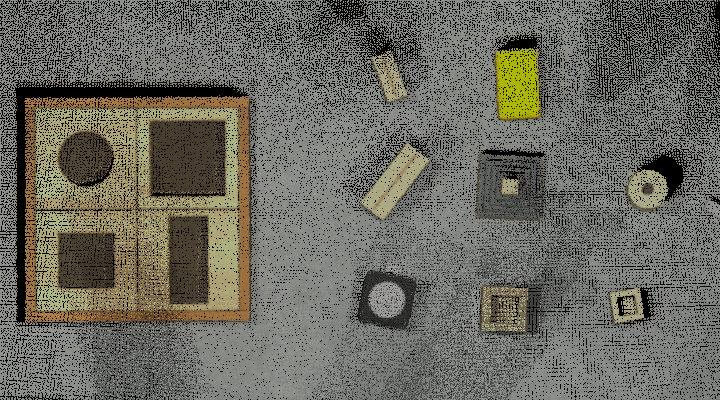

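The top-down map (column = 340−y, row = 740−x) shows the round pocket at (86,158), large square (187,158), small square (86,260) and oblong (188,260). The castings are arcade (395,181), roof (511,186), column (648,189) and storey (505,310). Next I'll fit the outlines in each view.

```bash
cat > fit.py <<'E'
from h import *
T={"storey":(430,-165,60,34),"arcade":(559,-55,54,50),"column":(551,-308,60,30),"roof":(554,-170,68,14),
   "small_storey":(434,-288,42,24),"small_arcade":(662,-50,40,32)}
N={"column":(582,254),"roof":(582,153),"storey":(480,254),"arcade":(480,152)}
def rect(q):
    (cx,cy),(w,h),a=cv2.minAreaRect(q.astype(np.float32))
    if w<h: w,h,a=h,w,a+90
    a=(a+90)%180-90   # long-axis angle from x
    return np.round([cx,cy,w,h,a],1)
def trim(q,r=2.5,k=5):
    from scipy.spatial import cKDTree
    return q[np.array([len(s) for s in cKDTree(q).query_ball_point(q,r)])>=k] if len(q) else q
def full(l,ij,m,shape): pass
def fit(views):
    for l,(x,y,z,R) in T.items():
        for i,(P,C,m,p,d) in enumerate(views):
            c=-m["R"].T@m["t"]
            k=np.hypot(P[:,0]-x,P[:,1]-y)<R
            if k.sum()<100: continue
            zt=np.percentile(P[k,2],97 if l!="roof" else 90); q=trim(P[k&(abs(P[:,2]-z)<4)][:,:2])
            if len(q)>30: print(l,i,"ztop",np.median(P[k&(abs(P[:,2]-z)<4),2]).round(1),rect(q),len(q))
    for l,(x,y) in N.items():
        for i,(P,C,m,p,d) in enumerate(views):
            c=-m["R"].T@m["t"]
            Q=c+(P-c)*((c[2]-28)/(c[2]-P[:,2]))[:,None]
            k=(np.hypot(Q[:,0]-x,Q[:,1]-y)<52)&(P[:,2]<24)&(abs(Q[:,0]-x)<47)&(abs(Q[:,1]-y)<47)
            if k.sum()<300: continue
            fl=np.hypot(P[:,0]-x,P[:,1]-y)<12; tp=(abs(Q[:,0]-x)<46)&(abs(Q[:,1]-y)<46)&(P[:,2]>24)
            print("nest",l,i,"floor",np.median(P[fl,2]).round(1),"top",np.median(P[tp,2]).round(1),rect(trim(Q[k][:,:2])),k.sum())
E
python3 - <<'E'
from fit import *
import pickle
V=pickle.load(open("v.pkl","rb"));fit(V)
for v in V: print((-v[2]["R"].T@v[2]["t"]).round())
E
```

```text
storey 0 ztop 58.5 [ 435.5 -142.5   35.9    6.1   -8.7] 88
storey 2 ztop 59.6 [ 430.7 -164.8   44.4   44.4   -2.7] 771
storey 3 ztop 59.7 [ 431.3 -164.1   44.7   44.4   -2.9] 750
storey 4 ztop 59.6 [ 430.8 -164.8   45.2   44.5   85.9] 837
arcade 0 ztop 53.6 [558.  -54.3  77.7  29.3 -37.1] 993
arcade 1 ztop 53.6 [558.7 -54.9  78.3  30.1 -38.5] 1166
arcade 2 ztop 53.4 [557.9 -55.2  76.2  28.9 -38.2] 1119
arcade 3 ztop 53.5 [557.9 -56.   76.5  30.3 -39.1] 1022
arcade 4 ztop 53.5 [558.2 -55.2  75.8  30.1 -38. ] 1160
column 2 ztop 59.5 [ 550.5 -307.3   39.1   37.8   89.5] 623
column 3 ztop 59.6 [ 549.8 -308.    39.    38.3   41.9] 615
column 4 ztop 59.7 [ 550.7 -308.    39.    37.3   60.9] 694
roof 0 ztop 67.1 [ 553.2 -162.8   16.9    4.5   -8.5] 42
roof 2 ztop 67.4 [ 552.7 -169.8   15.8   15.7   -4.1] 150
roof 3 ztop 67.4 [ 552.2 -170.1   15.8   15.1   -0.7] 133
roof 4 ztop 67.2 [ 552.8 -170.1   16.2   16.1   -3.4] 156
small_storey 2 ztop 41.5 [ 434.3 -286.4   31.9   30.7  -81.2] 338
small_storey 3 ztop 41.6 [ 434.4 -287.2   30.9   30.5  -81.2] 331
small_storey 4 ztop 41.4 [ 434.  -287. 
[... 866 characters left out ...]

nest storey 0 floor 374.1 top 27.5 [478.8 253.7  55.6  52.1 -89.7] 1514
nest storey 1 floor 13.9 top 27.6 [480.2 253.4  54.8  54.2 -89.7] 1755
nest storey 2 floor 14.0 top 27.5 [478.6 251.   55.2  54.    0.8] 1241
nest arcade 0 floor 343.8 top 27.5 [4.795e+02 1.521e+02 8.590e+01 3.970e+01 2.000e-01] 1741
nest arcade 1 floor 13.9 top 27.6 [480.4 151.6  86.4  39.6  -0.6] 2024
nest arcade 2 floor 14.1 top 27.5 [479.6 150.1  85.   39.6   0.9] 1574
nest arcade 3 floor 14.0 top 27.5 [4.789e+02 1.499e+02 8.660e+01 3.940e+01 4.000e-01] 1352
nest arcade 4 floor 14.0 top 27.5 [484.8 131.8  81.3  17.7  11.8] 376
[411. 191. 448.]
[492. 191. 447.]
[431. -99. 448.]
[ 401. -200.  448.]
[ 472. -229.  447.]
```

```bash
cat > pp.py <<'E'
from fit import *
# name: pick x,y, closing yaw(deg) ; tcp height in part ; place x,y, yaw
J={"arcade":(558,-55.2,51.7,35,479.8,152.,90),"storey":(430.8,-164.7,87,36,479.5,253.8,90),
   "roof":(552.6,-170,86.5,52,581,152.2,90),"column":(550.5,-308,90,36,581,253.9,90)}
def run(n,f=50):
    x,y,a,h,X,Y,A=J[n]; a,A=np.radians([a,A]); S=robot.get_state
    robot.move_to([x,y,h+95],down(a)); robot.move_straight([x,y,h],max_speed=120)
    robot.clamp(f); s=S(); print(n,"gap",s["finger_gap"],"grip",s["grip_force"],s["tcp_pos"].round(1))
    robot.move_straight([x,y,h+100],max_speed=120); s=S(); print("lifted gap",s["finger_gap"],"grip",s["grip_force"],s["contact_force"].round(1))
    if s["grip_force"]<10: print("NOT HELD"); return
    robot.move_straight([X,Y,h+100],down(A),max_speed=180)
    robot.move_straight([X,Y,h+18],max_speed=100); robot.wait(.3); f0=S()["contact_force"][2]
    for dz in (17,16,15,14.5,14,13.5,13):
        robot.move_straight([X,Y,h+dz],max_speed=20); robot.wait(.15); s=S(); df=s["contact_force"][2]-f0
        if abs(df)>2: break
    print("down dz",dz,"dF",df.round(1),s["tcp_pos"].round(1),s["grip_force"])
    robot.let_go(); robot.wait(.2); robot.move_straight([X,Y,h+110],max_speed=120); print("t",S()["time_s"])
def look(x,y,name):
    robot.move_to([x,y,300],down(np.pi/2)); robot.wait(.3)
    m=eyes.camera_model("wrist");p,d=eyes.snapshot("wrist");cv2.imwrite(f"pics/{name}.png",p)
    P,ij=cloud(d,m); return P,p[ij[:,0],ij[:,1]],m,p,d
E
python3 - <<'E'
from pp import *
run("arcade")
v=look(500,60,"a1")
P=v[0]; k=(np.hypot(P[:,0]-480,P[:,1]-152)<48)&(P[:,2]>60); print("arcade",np.median(P[k,2]),rect(trim(P[k][:,:2])))
E
```

```text
arcade gap 0.3104759070723061 grip 49.93611037731171 [558.5 -55.3  35.6]
lifted gap 0.31170650586450155 grip 49.408201575279236 [-0.2  0.8 -1.6]
down dz 14 dF 7.0 [479.9 152.1  49.5] 50.100306272506714
t 16.5083
arcade 371.47453285011886 [ 4.804e+02  1.352e+02  7.690e+01  6.140e+01 -1.000e-01]
```

View pics/a1.png

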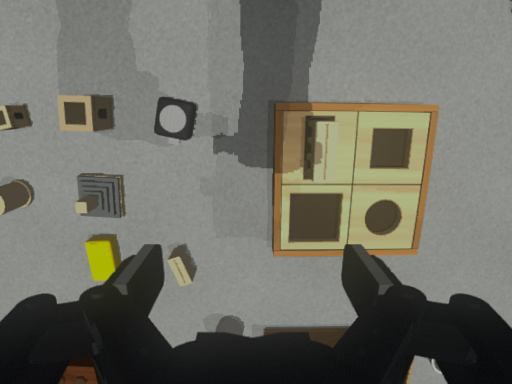

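The arcade stands in the oblong pocket at about (318,150), seated at the measured floor height. I'll do the other three now.

Run:
```python
from pp import *
for n in("storey","roof","column"): run(n)
v=look(500,190,"end")
P=v[0]
for n,z in(("storey",74),("arcade",68),("column",74),("roof",82)):
    x,y=J[n][4:6]; k=(abs(P[:,0]-x)<48)&(abs(P[:,1]-y)<48)&(abs(P[:,2]-z)<4); print(n,np.median(P[k,2]).round(1),rect(trim(P[k][:,:2])))
```

```text
storey gap 0.502266148796904 grip 50.79420447349548 [ 431.2 -164.8   36.7]
lifted gap 0.5010253477002611 grip 50.82075476646423 [-1.1  1.  -1.3]
down dz 14 dF 7.7 [479.6 253.9  50.7] 51.73357665538788
t 28.5333
roof gap 0.16922319400747798 grip 49.75245416164398 [ 552.9 -170.3   52.4]
lifted gap 0.16724670657642784 grip 49.32262301445007 [-0.  -0.5 -1.4]
down dz 14 dF 4.8 [581.1 152.2  66.4] 49.826645851135254
t 39.7417
column gap 0.45230002676866476 grip 50.60069561004639 [ 551.1 -308.4   36.9]
lifted gap 0.4494307802228017 grip 50.26002109050751 [ 0.2  0.1 -1.5]
down dz 14.5 dF 5.7 [581.1 253.9  50.9] 50.57811498641968
t 51.6667
storey 73.5 [479.7 254.6  44.8  43.6 -89.9]
arcade 67.6 [4.799e+02 1.522e+02 7.410e+01 2.870e+01 4.000e-01]
column 73.5 [580.6 253.8  39.2  38.7  -1.7]
roof 81.4 [580.8 152.   15.8  15.1  89.2]
```

View pics/end.png

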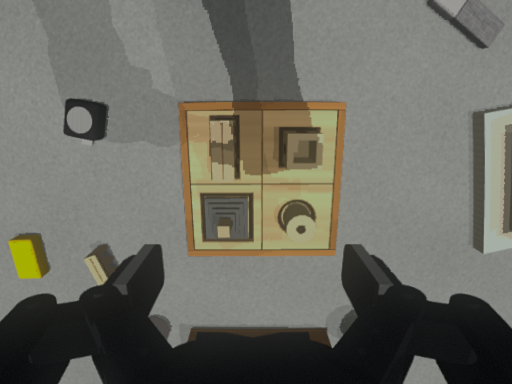

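All four castings are seated: arcade at (224,147), storey (302,149), roof (227,218) and column (298,220). Their top heights match the pocket floor plus each part's height. The arm is clear, so I'm handing in.

```bash
python3 -c "
from station import job
print(job.close_job())"
```

```text
the job is handed in; nothing more can be done
None
```

All four castings are in their own nests, seated on the pocket floors and within about 1 mm of centre in the last wrist view. The job was handed in after about 52 s; I never moved near the two small look-alikes but did not re-measure them.

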